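# Lean the primed panel on its stand and hold it with the trigger clamp

## Robot

A 7-joint arm with a two-finger parallel gripper is mounted at the origin on the work surface. World frame = base frame: x ahead of the robot, y to its left, z up, the work surface at z = 0. Lengths are in m, angles in rad, forces in N, time in s.
With the tool pointing down it reaches from about 0.4 to 0.85 m from the base axis. Payload 10.4 kg.
Tool frame: the origin (TCP) lies between the finger pads; the fingertips stand tcp_to_tips ahead of it and the grasp point (between the pads) lies 8 mm behind it (tcp_to_tips is the distance from the TCP to the fingertips, in m); z points along the fingers, y is the line along which they close (so a half turn about z gives the same grasp; the last joint's range is limited). The gripper opens to 85 mm and grips with 20 to 120 N. Pads are 22 mm wide; open, the fingers measure 114 mm over their backs; the gripper's body (76 mm by 85 mm) begins 54 mm behind the grasp point. The pads swing forward as they close: fully open they stand 13 mm farther back than shut.
Start: joints at [-1.186, 0.332, -0.065, 1.46, 0.022, 1.35, -0.088], TCP at [0.248, 0.574, 0.242] pointing down, gripper open.
Joint ranges: [-2.6, 2.6], [-0.5, 2.12], [-1.47, 1.34], [0.16, 2.42], [-1.27, 4.41], [0.06, 2.06], [-2.6, 2.6]. Speed limits (rad/s): [2.22, 2.22, 2.79, 2.79, 3.14, 3.14, 3.14].

## Interface

Orientations are given as a unit quaternion [x, y, z, w].
In Python, from workcell import * gives the robot as it stands.
- The arm moves only by the tool apply_moves, never from a script. Its argument "rows" is a list of rows, each an object of numbers: "x", "y", "z": the shift along the tool's x, y, z in mm; "ax", "ay", "az": the turn, a rotation vector about the tool's x, y, z in degrees; "gripper": the closure, from 0 (fully open) to 1 (shut). A call has 1 to 5 rows; each row shifts and turns the commanded pose from where the row before left it, along the tool's axes as they then stand; what a row does not reach is not made up. A row lasts 1/12 s, in which the tool goes at most 41.7 mm and 7.16 degrees, less where a joint would pass 70% of its speed; a pose out of reach is approached as far as the arm can. A call with a gripper value outside its range is refused whole. The fingers move at their own pace and stop on an object; "newtons" is the grip in N (left out, the last holds). Time passes only in rows, so rows that do not move let the fingers close. It gives the time, the measured TCP pose, the force, the opening and the grip force at its end, in the units of the state.
- get_obs(): the state, without advancing time (a new reading comes with each control period).
- camera(name): name is "scene" or "side" or "wrist"; returns a dict with "color" (420x560x3 uint8, red, green, blue), "fov_y" (degrees; the focal length in pixels is half the picture's height over the tangent of half this angle, whatever the lens; pixels are square), "cx", "cy" (the principal point, pixels), "rvec" (rotation vector, rad) and "tvec" (3), from world to camera coordinates, as OpenCV has them. Camera axes: x right, y down, z forward; pixel columns grow to the right and rows downward; lengths in m; the calibration is good to about 2 mm. The wrist camera is an equidistant fisheye: a pixel r from the principal point sees the ray r / f radians off the axis. A picture is of the moment at which its call begins. There is no depth.
- hand_in(): hands the job in; it is judged then, once.
The state is a dict: "clock": time; "joint_pos": joint angles; "joint_velocities": joint speeds; "tau": joint torques, N m; "position": TCP position; "ee_rot": TCP orientation; "ft_force": force on the tool from outside, world axes, zero at the start; "torque": the same for the moment, N m; "grip_width": opening from 0.0 (shut) to 1.0 (fully open); "grasp_force": force on a finger pad.
Only numpy, scipy, OpenCV 4.12 (cv2) and the standard library are available. Lean on these libraries where they do the work, as an engineer would, in place of code of your own. Each camera call takes 0.05 s, during which the arm holds its last target. There are 200 camera calls.

## Task

Take the white primed panel out of the rack and stand it on the ledge of the panel stand, centred left to right and leaning back against the sloping rest, and let go of it. Then pump the red clamp trigger until the black jaw pad meets the panel, and squeeze on gently until the pad's spring is pressed in about 5 mm, never more than 9 mm, so that the panel is held firmly but not crushed. Finish while still holding the trigger at that squeeze: do not push the jaw or its bar directly, and leave the other things on the table where they are.

Things in the scene. Friction and masses are not known exactly. Their poses are not given: they have to be found in the camera images.
- panel_center (a point): Centre of the white primed panel, a rigid board 130 wide (its x) x 9 thick (its y) x 160 mm high (its z), about 130 g, the same on both sides. It starts upright in one of the rack's two slots and stands with its lower edge 12 mm above the table, between two 30 mm high rails. The slot is 13 mm wide.
- toned_center (a point): Centre of the terracotta-coloured panel of the same size, in the other slot, 80 mm away from the white one. It stays where it is.
- rack: Fixed wooden rack, 120 (x) x 150 (y) mm, the two slots running along its x at y = -40 and +40 mm. Origin: centre of its underside, on the table.
- stand: Fixed panel stand: a plywood board 120 (x) x 410 (y) x 18 mm that carries an orange and black bar clamp and, at its +y end, a sloping wooden rest. Origin on the table beneath the clamp bar; the board reaches from y = -240 to +170 mm. The jaw travels along +y. The bar lies along y at x = 0, 75 mm above the table.
- clamp_top (a point): Middle of the top of the orange and black clamp body, which is 64 (stand x) x 66 (stand y) mm and 114 mm high above the table.
- handle_mid (a point): Point in the middle of the fixed black handle behind the trigger, opposite trigger_press: 18 mm thick along the stand's y, 26 mm high, sticking out along the stand's -x to 25 mm beyond this point.
- rest (a point): Sloping rest. Origin: middle of the line where ledge meets face; x along the ledge, y into the face, z up the face, which leans back 0.26 rad (15 degrees), its top to the stand's +y. Face 150 mm wide, 95 mm high; ledge square to it, 28 mm deep, with a lip 10 mm high. The seated panel's centre is at (0, -4.5, 80) mm in this frame; at bar height its front face lies 91 mm along +y of the stand's origin.
- trigger_press (a point): Middle of the red trigger blade (12 mm thick, 26 mm high) where it is best pressed, 75 mm from its pivot, 75 mm above the table. It is pressed along the stand's -y, towards the handle: with shut fingers let down before its front (+y) face, where 60 mm is free, or by a grip round blade and handle (68 mm over both at rest). 50 mm is free beneath it.
- trigger_blade: The red trigger blade. Origin at the pivot, 38 mm from the bar's axis; the blade lies along its -x, 97 mm to the end. Its y axis points out of its front face. At rest it slants 0.15 rad towards the stand's +y.
- trigger (a joint): 0 at rest (a spring returns it) to 0.45 rad, 34 mm of travel at trigger_press. A ratchet drives the bar 0.038 m per rad; up to 6 mm is lost until a tooth is caught, so a full stroke gives 10 to 17 mm of jaw travel. Let it spring right back between strokes. Force at trigger_press: 1.5 to 2.5 N for the return spring, 2 N for the bar's brake, 0.5 N for each newton at the pad.
- ram (a joint): Travel of the toothed clamp bar, 0 to 0.078 m; a brake of about 4 N holds it when the trigger is let go, so a pad pressed harder than that slips back until about 4 N is left: the trigger has to be held.
- jaw_bar: The toothed steel clamp bar with its jaw, 12 mm wide, behind and before the clamp body. Not to be touched. Its y axis points along the travel.
- jaw_pad: The black rubber jaw pad, a disc of 32 mm diameter at the front of the bar, tilted to match the rest. Origin on the bar's axis, 4 mm behind its front face. With ram at 0 the front face lies 40 mm along +y of the stand's origin.
- pad (a joint): How far the pad's spring is pressed in, 0 (free) to 0.014 m; 2500 N/m, so 0.005 m means a squeeze of 12.5 N on the panel. Seen from above, about 12 mm of bare steel stem shows between the dark collar on the bar and the pad when free, 7 mm when pressed in by 5 mm.
- gesso_jar: White jar, 90 mm across, 110 mm high, at the back of the table; stays. Origin at its underside.
- blue_jar: Small jar with a blue band, 66 mm across, 70 mm high, at the back; stays. Origin at its underside.
- red_tube: Red paint tube standing on its cap, 36 mm across, 148 mm high, at the back; stays. Origin at its underside.
- green_tube: Green paint tube standing on its cap, 36 mm across, 148 mm high, at the back; stays. Origin at its underside.
- brush_pot: Blue pot with brushes, 80 mm across, 215 mm high with the brushes, at the back; stays. Origin at its underside.
- palette_knife: Palette knife lying flat near the table's right side, 200 mm long; stays. Origin at its underside.

How it is judged:
On the way, in this order (a step that is already met when the one before it is completed fails the run):
1. the white panel stands on the ledge, leaning back against the rest and let go, with the jaw pad not yet on it (x of panel_center in the frame of rest between -0.025 and 0.025 m and y of panel_center in the frame of rest between -0.022 and 0.002 m and z of panel_center in the frame of rest between 0.07 and 0.09 m and angle between the z axis of panel and the z axis of rest, either way round below 0.22 rad and angle between the x axis of panel and the x axis of rest, either way round below 0.12 rad and linear speed of panel below 0.02 m/s and contact force between the fingers and panel below 0.2 N and angle between panel's own z axis and vertical above 0.08 rad and contact force between jaw_pad and panel below 0.3 N), for 0.3 s.
2. the jaw pad has been pumped up to the panel and presses on it (contact force between jaw_pad and panel above 2 N), for 0.1 s.
At the end, for the whole second after the job is handed in: The white panel stands on the ledge flat against the rest (within 25 mm of the middle, 0.1 rad and about 8 mm), untouched by the robot; the jaw pad presses on it with 8 to 18 N (spring pressed in 3.2 to 7.2 mm) and the fingers still hold the trigger squeezed, all through the last second (x of panel_center in the frame of rest between -0.025 and 0.025 m and y of panel_center in the frame of rest between -0.0125 and 0.002 m and z of panel_center in the frame of rest between 0.07 and 0.09 m and angle between the z axis of panel and the z axis of rest, either way round below 0.1 rad and angle between the x axis of panel and the x axis of rest, either way round below 0.12 rad and linear speed of panel below 0.02 m/s and contact force between the fingers and panel below 0.2 N and contact force between jaw_pad and panel between 8 and 18 N and value of joint trigger above 0.03 rad and contact force between the fingers and trigger_blade above 1.5 N); the arm keeps its last pose, push and grip.
It fails at once if the panel is crushed: the jaw pad presses on it with more than 23 N (contact force between jaw_pad and panel above 23 N).
It fails at once if the robot pushes the jaw or its bar directly (contact force between any of the fingers, the arm and jaw_bar above 3 N).
It fails at once if another thing on the table is moved by more than 30 mm (distance of any of toned_center, gesso_jar, blue_jar, red_tube, green_tube, brush_pot, palette_knife from where it was at the start of the episode above 0.03 m).
It also fails if it takes over 58 s, if anything falls off the work surface, if the arm or the gripper's body presses on something with over 40 N, if the wrist force passes 120 N, or if a joint passes its speed limit or range.

## Working session

There is one attempt and no reset: what is moved stays moved. The work goes in short steps, Python scripts to look and compute and a tool call to move; the robot and the scene stay as the last step left them, time stands still between calls to the robot, and variables do not carry over. Pictures are saved under pics/ and viewed, at most 10 in all, crops included, and the job is handed in when it is done.

Besides the shell and the picture viewer there is one more tool, called after ">>>" in YAML: its name, and indented under it one key for each argument. apply_moves: Moves the arm, as the interface text tells. Its arguments: {"type":"object","properties":{"rows":{"type":"array","items":{"type":"object","properties":{"x":{"type":"number"},"y":{"type":"number"},"z":{"type":"number"},"ax":{"type":"number"},"ay":{"type":"number"},"az":{"type":"number"},"gripper":{"type":"number"}}}},"newtons":{"type":"number"}},"required":["rows"]}

```bash
mkdir -p pics; cat > h.py <<'E'
from workcell import *
import numpy as np, cv2
from scipy.spatial.transform import Rotation as R
def snap(name,fn=None,crop=None,scale=1):
    c=camera(name); im=c["color"][:,:,::-1].copy()
    if crop: x0,y0,x1,y1=crop; im=im[y0:y1,x0:x1]
    if scale!=1: im=cv2.resize(im,None,fx=scale,fy=scale,interpolation=cv2.INTER_CUBIC)
    if fn: cv2.imwrite("pics/"+fn,im)
    return c
def ray(c,u,v,fish=False):
    H=c["color"].shape[0]; f=H/2/np.tan(np.radians(c["fov_y"])/2)
    d=np.array([u-c["cx"],v-c["cy"]])
    if fish:
        r=np.linalg.norm(d); th=r/f; d3=np.r_[d/max(r,1e-9)*np.sin(th),np.cos(th)]
    else: d3=np.r_[d/f,1]
    M=R.from_rotvec(np.ravel(c["rvec"])).as_matrix(); t=np.ravel(c["tvec"])
    return -M.T@t, M.T@d3
def atz(c,u,v,z,fish=False):
    o,d=ray(c,u,v,fish); return o+d*(z-o[2])/d[2]
def proj(c,p,fish=False):
    H=c["color"].shape[0]; f=H/2/np.tan(np.radians(c["fov_y"])/2)
    M=R.from_rotvec(np.ravel(c["rvec"])).as_matrix(); q=M@np.asarray(p)+np.ravel(c["tvec"])
    if fish:
        r=np.hypot(q[0],q[1]); th=np.arctan2(r,q[2]); return np.array([c["cx"],c["cy"]])+f*th*q[:2]/r
    return np.array([c["cx"],c["cy"]])+f*q[:2]/q[2]
def tool():
    o=get_obs(); return np.array(o["position"]),R.from_quat(o["ee_rot"])
E
python3 - <<'E'
from h import *
import pickle
cs={}
for n in("scene","side","wrist"):
    cs[n]=snap(n); c=cs[n]
    o,d=ray(c,c["cx"],c["cy"]); print(n,c["fov_y"],c["cx"],c["cy"],o.round(3),d.round(3))
pickle.dump(cs,open("c0.pkl","wb"))
for n in cs: cv2.imwrite(f"pics/{n}0.png",cv2.resize(cs[n]["color"][:,:,::-1],(800,600),interpolation=cv2.INTER_CUBIC))
o=get_obs(); print(o); 
try: print(tcp_to_tips)
except Exception as e: print(e)
print(R.from_quat(o["ee_rot"]).as_matrix().round(3))
E
```

```text
scene 51.99090041917849 273.0310964032657 214.75356649442034 [ 1.228 -0.217  0.895] [-0.591  0.174 -0.788]
side 46.72002293960655 276.75336037882795 205.7484445415307 [-0.11  -1.039  0.849] [ 0.493  0.695 -0.524]
wrist 65.70646984690485 281.0914531111526 210.28353851815544 [0.185 0.6   0.373] [ 0.247 -0.107 -0.963]
{'clock': 0.15, 'joint_pos': array([-1.18558299,  0.33268332, -0.0647138 ,  1.46075276,  0.02161517,
        1.34994968, -0.08849463]), 'joint_velocities': array([-6.48085109e-05, -2.11133161e-03,  9.86002110e-04, -6.15049365e-04,
        1.62503842e-03,  2.24896452e-04,  5.03936089e-04]), 'tau': array([ 9.41319377e-04, -6.25829530e+01,  4.91352996e-02, -3.91852212e+01,
        1.62026536e-02,  7.45238591e-03,  3.60003048e-05]), 'position': array([0.24775953, 0.57347797, 0.24172376]), 'ee_rot': array([ 2.02477589e-01,  9.79286743e-01, -5.42521305e-04, -8.10910344e-05]), 'ft_force': array([-1.29043528,  0.23949864,  0.02926013]), 'torque': array([0.02101377, 0.00959716, 0.02064991]), 'grasp_force': 0.0, 'grip_width': 1.001158517066006}
0.011
[[-0.918  0.397 -0.   ]
 [ 0.397  0.918 -0.001]
 [-0.    -0.001 -1.   ]]
```

View pics/scene0.png

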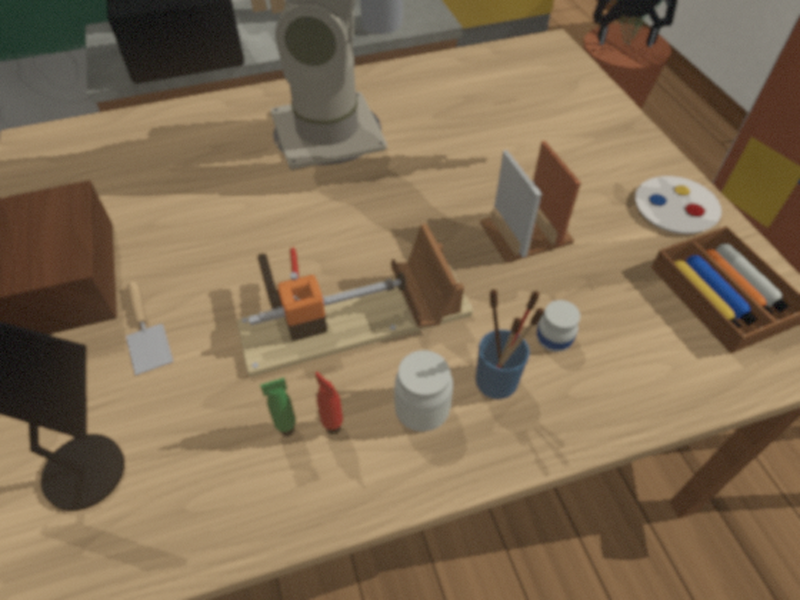

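View pics/side0.png

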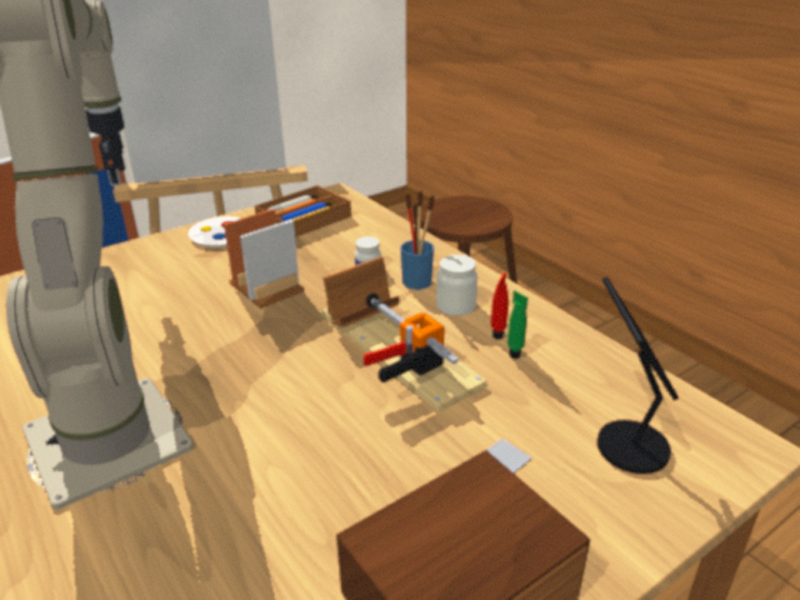

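The scene view shows the white panel (515,205) nearest the stand, with terracotta behind it at (557,195). The clamp body is at (302,300), the rest at (435,275) and the trigger at (295,262). I'll enlarge both views for fitting.

```bash
python3 - <<'E'
from h import *
import pickle
cs=pickle.load(open("c0.pkl","rb"))
a=cs["scene"]["color"][90:270,160:420,::-1]; cv2.imwrite("pics/sc1.png",cv2.resize(a,None,fx=3,fy=3,interpolation=cv2.INTER_CUBIC))
a=cs["side"]["color"][140:295,150:350,::-1]; cv2.imwrite("pics/sd1.png",cv2.resize(a,None,fx=3.8,fy=3.8,interpolation=cv2.INTER_CUBIC))
E
```

```text
(no output)
```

View pics/sc1.png

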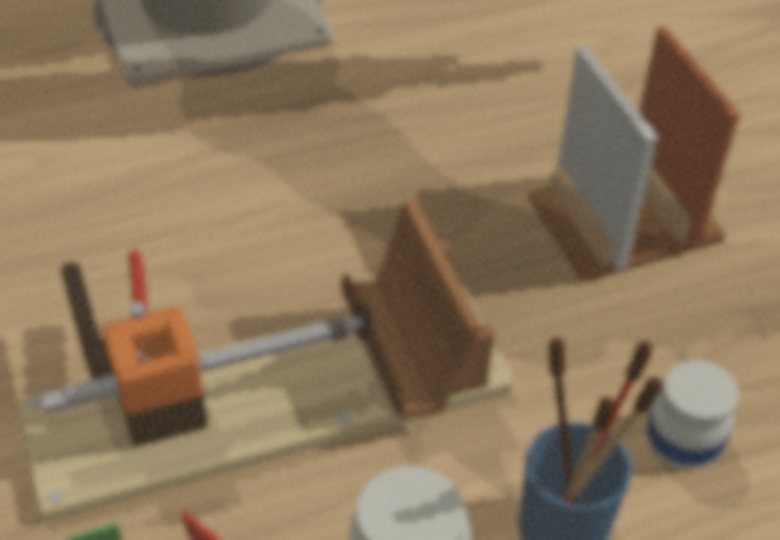

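View pics/sd1.png

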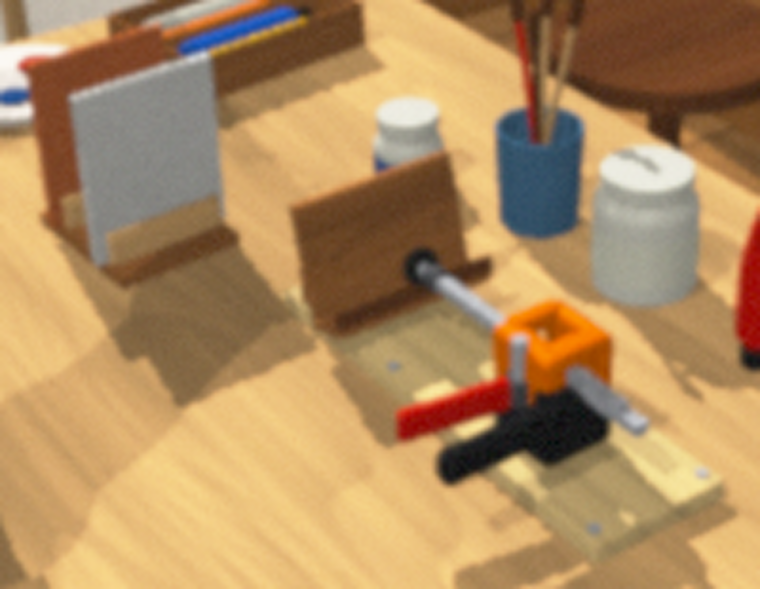

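```bash
cat > fit.py <<'E'
from h import *
import pickle
from scipy.optimize import least_squares
cs=pickle.load(open("c0.pkl","rb"))
S=lambda u,v:("scene",160+u/3,90+v/3)
D=lambda u,v:("side",150+u/3.8,140+v/3.8)
def W(p,q): # planar pose
    x,y,a=p[:3]; c,s=np.cos(a),np.sin(a); return np.array([x+c*q[0]-s*q[1],y+s*q[0]+c*q[1],q[2]])
s15,c15=np.sin(.26),np.cos(.26)
def rest(h,q):
    s=(.075-h-.009*s15)/c15; y0=.091+.009*c15-s*s15
    return np.array([q[0],y0+q[1]*c15+q[2]*s15,h-q[1]*s15+q[2]*c15])
if __name__=="__main__":
    P=[(S(575,58),(-65,-4.5,172)),(S(640,142),(65,-4.5,172)),(S(656,132),(65,4.5,172)),(S(613,266),(65,-4.5,12)),
       (D(72,100),(-65,-4.5,172)),(D(209,60),(65,-4.5,172)),(D(97,262),(-65,-4.5,12))]
    f=lambda p:np.ravel([proj(cs[k[0]],W(p,np.array(q)/1000))-k[1:] for k,q in P])
    r=least_squares(f,[.5,.3,0]); print("panel",r.x.round(4),r.fun.round(1))
    Q=[(S(105,327),lambda p:(-.032,p[4]-.033,.114)),(S(180,308),lambda p:(-.032,p[4]+.033,.114)),(S(200,365),lambda p:(.032,p[4]+.033,.114)),(S(122,388),lambda p:(.032,p[4]-.033,.114)),
       (S(38,500),lambda p:(.06,-.24,.018)),(S(512,378),lambda p:(.06,.17,.018)),(D(722,482),lambda p:(.06,-.24,.018)),(D(598,548),lambda p:(-.06,-.24,.018)),
       (S(408,207),lambda p:rest(p[3],(-.075,0,.095))),(S(477,335),lambda p:rest(p[3],(.075,0,.095))),(D(292,209),lambda p:rest(p[3],(-.075,0,.095))),(D(445,156),lambda p:rest(p[3],(.075,0,.095)))]
    f=lambda p:np.ravel([proj(cs[k[0]],W(p,q(p)))-k[1:] for k,q in Q])
    r2=least_squares(f,[.5,0,0,.04,0]); print("stand",r2.x.round(4)); print(r2.fun.reshape(-1,2).round(1).tolist())
    p=r2.x; print("rest",W(p,rest(p[3],(0,0,0))),"seat",W(p,rest(p[3],(0,-.0045,.08))))
    for n,k in(("trig end",S(135,255)),("trig hinge",S(140,300)),("handle end",S(70,268)),("pad",S(360,322)),("pad2",D(420,265))):
        w=atz(cs[k[0]],k[1],k[2],.088 if 'pad' not in n else .075); d=w[:2]-p[:2];c,s=np.cos(p[2]),np.sin(p[2]); print(n,w.round(3),"stand",(c*d[0]+s*d[1]).round(3),(-s*d[0]+c*d[1]).round(3))
    pickle.dump((r.x,r2.x),open("fit.pkl","wb"))
E
python3 fit.py
```

```text
panel [0.4631 0.2564 0.0479] [-0.8 -3.8  1.2 -0.8 -0.9  1.6  0.2  1.7  0.3 -0.4  0.4 -1.6 -0.1  0.9]
stand [ 0.5664 -0.051   0.0083  0.0304 -0.1244]
[[-1.1, -0.9], [0.9, -1.2], [0.7, -0.5], [-1.3, -1.0], [1.2, 3.5], [1.8, 1.4], [-0.0, -1.4], [-1.7, -1.2], [-1.1, -1.0], [-2.5, -0.6], [0.3, 0.3], [1.3, -0.5]]
rest [0.56568237 0.03743653 0.03037707] seat [0.56554832 0.05365367 0.10884513]
trig end [ 0.445 -0.166  0.088] stand -0.123 -0.114
trig hinge [ 0.496 -0.173  0.088] stand -0.071 -0.121
handle end [ 0.442 -0.222  0.088] stand -0.125 -0.17
pad [ 0.565 -0.003  0.075] stand -0.001 0.048
pad2 [ 0.566 -0.001  0.075] stand -0.0 0.05
```

```bash
cat >> h.py <<'E'
def Rdown(yaw,tilt=0):
    # tool z down, tool y along world yaw+90deg; tilt about object's x so that tops lean to +y
    B=np.array([[-1,0,0],[0,1,0],[0,0,-1.]])
    return R.from_euler('z',yaw)*R.from_euler('x',-tilt)*R.from_matrix(B)
def plan(pos,rot,n=None,step=38.,deg=6.8):
    p,r=tool(); d=np.asarray(pos)-p; w=(r.inv()*rot).as_rotvec(); L=np.linalg.norm(d)*1e3; A=np.degrees(np.linalg.norm(w))
    n=n or int(max(np.ceil(L/step),np.ceil(A/deg),1)); print("n",n,"L",round(L,1),"A",round(A,2))
    for i in range(n):
        f=r*R.from_rotvec(w*i/n); s=f.inv().apply(d/n)*1e3; print((s).round(1).tolist(),np.degrees(w/n).round(2).tolist())
E
python3 - <<'E'
from h import *
plan([.463,.2564,.30],Rdown(.048))
E
```

```text
n 11 L 387.6 A 26.11
[-29.4, -18.7, -5.3] [-0.01, -0.0, -2.37]
[-28.6, -19.9, -5.3] [-0.01, -0.0, -2.37]
[-27.7, -21.1, -5.3] [-0.01, -0.0, -2.37]
[-26.8, -22.2, -5.3] [-0.01, -0.0, -2.37]
[-25.9, -23.3, -5.3] [-0.01, -0.0, -2.37]
[-24.9, -24.4, -5.3] [-0.01, -0.0, -2.37]
[-23.9, -25.4, -5.3] [-0.01, -0.0, -2.37]
[-22.8, -26.3, -5.3] [-0.01, -0.0, -2.37]
[-21.7, -27.3, -5.3] [-0.01, -0.0, -2.37]
[-20.6, -28.1, -5.3] [-0.01, -0.0, -2.37]
[-19.4, -29.0, -5.3] [-0.01, -0.0, -2.37]
```

>>> apply_moves:
  rows:
    - {"x": -29, "y": -19, "z": -5, "az": -2.4}
    - {"x": -29, "y": -20, "z": -5, "az": -2.4}
    - {"x": -28, "y": -21, "z": -5, "az": -2.4}
    - {"x": -27, "y": -22, "z": -5, "az": -2.4}
    - {"x": -26, "y": -23, "z": -5, "az": -2.4}

```text
invalid input at $.rows[0]: expected keys x, y, z, ax, ay, az, gripper
```

>>> apply_moves:
  rows:
    - {"x": -25, "y": -24, "z": -5, "az": -2.4}
    - {"x": -24, "y": -25, "z": -5, "az": -2.4}
    - {"x": -23, "y": -26, "z": -5, "az": -2.4}
    - {"x": -22, "y": -27, "z": -5, "az": -2.4}
    - {"x": -20, "y": -28, "z": -5, "az": -2.4}

```text
invalid input at $.rows[0]: expected keys x, y, z, ax, ay, az, gripper
```

>>> apply_moves:
  rows:
    - {"x": -19, "y": -29, "z": -5, "az": -2.1, "gripper": 0.3}
    - {"gripper": 0.3}

```text
invalid input at $.rows[0]: expected keys x, y, z, ax, ay, az, gripper
```

```bash
python3 - <<'E'
from h import *
import pickle
c=snap("wrist","w1.png",scale=1.42); pickle.dump(c,open("c1.pkl","wb"))
p,r=tool(); print(p.round(4),r.as_matrix().round(3).tolist(),get_obs()["clock"])
from fit import W
pf,sf=pickle.load(open("fit.pkl","rb"))
for q in((-65,-4.5),(65,-4.5),(65,4.5),(-65,4.5)): print((proj(c,W(pf,(q[0]/1e3,q[1]/1e3,.172)),True)*1.42).round(1))
E
```

```text
[0.2478 0.5735 0.2418] [[-0.918, 0.397, -0.0], [0.397, 0.918, -0.001], [-0.0, -0.001, -1.0]] 0.2
[122.6 610.3]
[214.9 686.3]
[221.4 686.1]
[128.6 609.8]
```

View pics/w1.png

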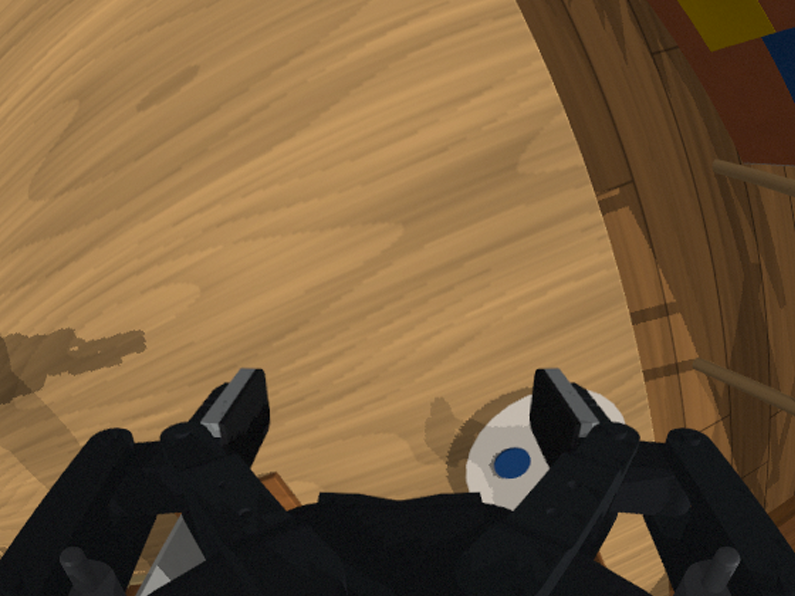

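The move was refused because every row needs all of its keys. The picture is still the start view, with fingertips at (240,400) and (565,400). I'll resend it with full rows.

>>> apply_moves:
  rows:
    - {"x": -29, "y": -19, "z": -5, "ax": 0, "ay": 0, "az": -2.4, "gripper": 0.3}
    - {"x": -29, "y": -20, "z": -5, "ax": 0, "ay": 0, "az": -2.4, "gripper": 0.3}
    - {"x": -28, "y": -21, "z": -5, "ax": 0, "ay": 0, "az": -2.4, "gripper": 0.3}
    - {"x": -27, "y": -22, "z": -5, "ax": 0, "ay": 0, "az": -2.4, "gripper": 0.3}
    - {"x": -26, "y": -23, "z": -5, "ax": 0, "ay": 0, "az": -2.4, "gripper": 0.3}

```text
clock: 0.62
position: [0.347, 0.4281, 0.2674]
ee_rot: [0.098, 0.995, -0.0, -0.0]
ft_force: [0.3, 0.4, 0.2]
grip_width: 0.697
grasp_force: 0.0
```

>>> apply_moves:
  rows:
    - {"x": -25, "y": -24, "z": -5, "ax": 0, "ay": 0, "az": -2.4, "gripper": 0.3}
    - {"x": -24, "y": -25, "z": -5, "ax": 0, "ay": 0, "az": -2.4, "gripper": 0.3}
    - {"x": -23, "y": -26, "z": -5, "ax": 0, "ay": 0, "az": -2.4, "gripper": 0.3}
    - {"x": -22, "y": -27, "z": -5, "ax": 0, "ay": 0, "az": -2.4, "gripper": 0.3}
    - {"x": -20, "y": -28, "z": -5, "ax": 0, "ay": 0, "az": -2.4, "gripper": 0.3}

```text
clock: 1.03
position: [0.4456, 0.2856, 0.2926]
ee_rot: [-0.007, 1.0, 0.0, 0.0]
ft_force: [0.8, 0.7, -0.1]
grip_width: 0.701
grasp_force: 0.0
```

>>> apply_moves:
  rows:
    - {"x": -19, "y": -29, "z": -5, "ax": 0, "ay": 0, "az": -2.1, "gripper": 0.3}
    - {"x": 0, "y": 0, "z": 0, "ax": 0, "ay": 0, "az": 0, "gripper": 0.3}
    - {"x": 0, "y": 0, "z": 0, "ax": 0, "ay": 0, "az": 0, "gripper": 0.3}

```text
clock: 1.28
position: [0.4654, 0.2566, 0.2976]
ee_rot: [-0.022, 1.0, 0.0, 0.0]
ft_force: [-0.4, -0.0, 0.0]
grip_width: 0.701
grasp_force: 0.0
```

```bash
python3 - <<'E'
from h import *
import pickle
c=snap("wrist","w2.png",scale=1.42); pickle.dump(c,open("c1.pkl","wb"))
p,r=tool(); print(p.round(4),r.as_matrix().round(3).tolist(),get_obs()["clock"])
from fit import W
pf,sf=pickle.load(open("fit.pkl","rb"))
for q in((-65,-4.5),(65,-4.5),(65,4.5),(-65,4.5)): print((proj(c,W(pf,(q[0]/1e3,q[1]/1e3,.172)),True)*1.42).round(1))
E
```

```text
[0.4643 0.2583 0.2972] [[-0.999, -0.046, -0.0], [-0.046, 0.999, 0.0], [0.0, 0.0, -1.0]] 1.3333
[390.  173.9]
[392. 390.]
[406.5 389.9]
[406.3 173.8]
```

View pics/w2.png

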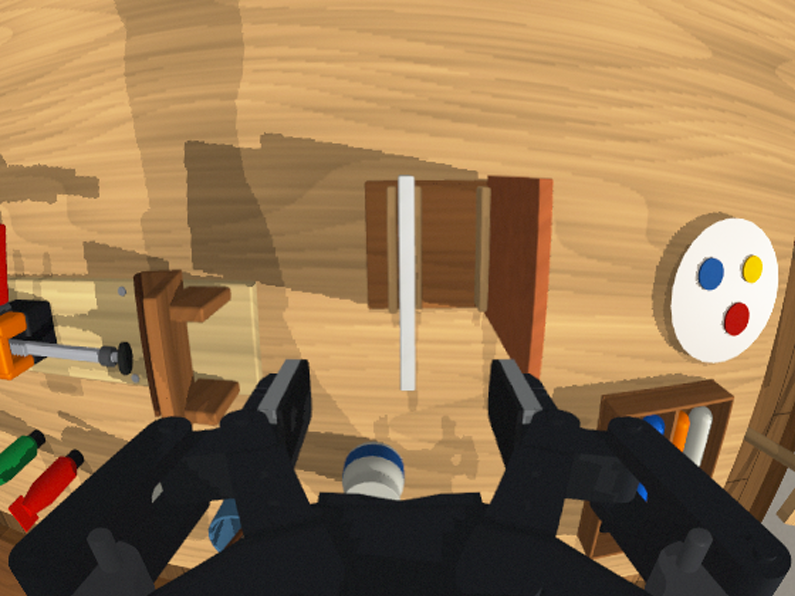

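The white panel's top runs from (407,177) to (408,390), about 5 mm to +y of my estimate. The board's +y end is at (259,283), the rest's top edge near x 135–185 and the pad at (125,358). I'll recheck the stand from this view.

```bash
python3 - <<'E'
from h import *
import pickle
from fit import W,rest
c=pickle.load(open("c1.pkl","rb")); pf,sf=pickle.load(open("fit.pkl","rb"))
px=lambda u,v,z: atz(c,u/1.42,v/1.42,z,True).round(4)
print("panel ends",px(407,177,.172),px(408,390,.172))
print("board end -x,+y corner",px(257,284,.018),"model",W(sf,(-.06,.17,.018)).round(4))
print("pad",px(125,358,.075),"model@ram0",W(sf,(0,.036,.075)).round(4))
for n,q in(("top-",(-.075,0,.095)),("top+",(.075,0,.095)),("bot-",(-.075,0,0)),("lip-",(-.075,-.028,.01)),("lip+",(.075,-.028,.01))):
    w=W(sf,rest(sf[3],q)); print(n,w.round(3),(proj(c,w,True)*1.42).round(0))
p,r=tool(); print(proj(c,p,True)*1.42, proj(c,p+[0,0,-.125],True)*1.42)
a=c["color"][180:310,0:200,::-1]; cv2.imwrite("pics/w2c.png",cv2.resize(a,None,fx=4,fy=4,interpolation=cv2.INTER_CUBIC))
plan([.463,.262,.162],Rdown(.042))
E
```

```text
panel ends [0.3997 0.2582 0.172 ] [0.5278 0.2649 0.172 ]
board end -x,+y corner [0.5038 0.1241 0.018 ] model [0.505  0.1185 0.018 ]
pad [0.566  0.0008 0.075 ] model@ram0 [ 0.5661 -0.015   0.075 ]
top- [0.49  0.061 0.122] [144. 297.]
top+ [0.64  0.062 0.122] [172. 460.]
bot- [0.491 0.037 0.03 ] [169. 271.]
lip- [0.491 0.012 0.047] [140. 274.]
lip+ [0.641 0.014 0.047] [160. 414.]
[404.91499914 390.14643919] [402.00400665 290.50288408]
n 4 L 135.3 A 0.24
[0.3, 0.9, 33.8] [0.0, -0.0, 0.06]
[0.3, 0.9, 33.8] [0.0, -0.0, 0.06]
[0.3, 0.9, 33.8] [0.0, -0.0, 0.06]
[0.3, 0.9, 33.8] [0.0, -0.0, 0.06]
```

View pics/w2c.png

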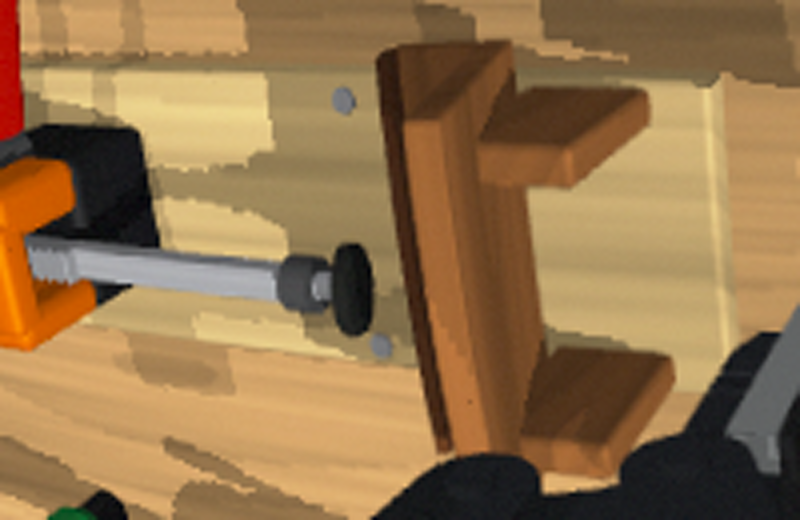

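The crop matches the model: the rest's top corner is at (405,118), the pad at (355,288) and the lip edge at (378,52). Now I'll descend and grip.

>>> apply_moves:
  rows:
    - {"x": 0, "y": 1, "z": 36, "ax": 0, "ay": 0, "az": 0, "gripper": 0.3}
    - {"x": 0, "y": 1, "z": 36, "ax": 0, "ay": 0, "az": 0, "gripper": 0.3}
    - {"x": 0, "y": 1, "z": 36, "ax": 0, "ay": 0, "az": 0, "gripper": 0.3}
    - {"x": 0, "y": 1, "z": 36, "ax": 0, "ay": 0, "az": 0, "gripper": 0.3}
    - {"x": 0, "y": 0, "z": 3, "ax": 0, "ay": 0, "az": 0, "gripper": 0.3}

```text
clock: 1.75
position: [0.4598, 0.2622, 0.1439]
ee_rot: [-0.025, 1.0, -0.003, -0.004]
ft_force: [-1.6, 0.2, -0.2]
grip_width: 0.698
grasp_force: 0.0
```

>>> apply_moves:
  rows:
    - {"x": 0, "y": 0, "z": 0, "ax": 0, "ay": 0, "az": 0, "gripper": 1}
    - {"x": 0, "y": 0, "z": 0, "ax": 0, "ay": 0, "az": 0, "gripper": 1}
    - {"x": 0, "y": 0, "z": 0, "ax": 0, "ay": 0, "az": 0, "gripper": 1}
    - {"x": 0, "y": 0, "z": 0, "ax": 0, "ay": 0, "az": 0, "gripper": 1}
    - {"x": 0, "y": 0, "z": 0, "ax": 0, "ay": 0, "az": 0, "gripper": 1}
  newtons: 40

```text
clock: 2.17
position: [0.4651, 0.2631, 0.1525]
ee_rot: [-0.024, 1.0, 0.001, 0.001]
ft_force: [-1.1, -0.3, 8.0]
grip_width: 0.098
grasp_force: 40.7
```

>>> apply_moves:
  rows:
    - {"x": 0, "y": 0, "z": 0, "ax": 0, "ay": 0, "az": 0, "gripper": 1}
    - {"x": 0, "y": 0, "z": 0, "ax": 0, "ay": 0, "az": 0, "gripper": 1}
    - {"x": 0, "y": 0, "z": 0, "ax": 0, "ay": 0, "az": 0, "gripper": 1}

```text
clock: 2.42
position: [0.4651, 0.2631, 0.1526]
ee_rot: [-0.024, 1.0, 0.001, 0.002]
ft_force: [-0.4, -1.2, 6.8]
grip_width: 0.094
grasp_force: 40.7
```

>>> apply_moves:
  rows:
    - {"x": 0, "y": 0, "z": -20, "ax": 0, "ay": 0, "az": 0, "gripper": 1}
    - {"x": 0, "y": 0, "z": -30, "ax": 0, "ay": 0, "az": 0, "gripper": 1}
    - {"x": 0, "y": 0, "z": -30, "ax": 0, "ay": 0, "az": 0, "gripper": 1}
    - {"x": 0, "y": 0, "z": -30, "ax": 0, "ay": 0, "az": 0, "gripper": 1}
    - {"x": 0, "y": 0, "z": -20, "ax": 0, "ay": 0, "az": 0, "gripper": 1}

```text
clock: 2.83
position: [0.4646, 0.2628, 0.2843]
ee_rot: [-0.024, 1.0, 0.001, 0.002]
ft_force: [1.2, -0.2, -3.0]
grip_width: 0.098
grasp_force: 39.4
```

```bash
cat >> h.py <<'E'
def seat(dy=0.,dz=0.,tilt=.26,d=.0606,rest_c=(.5655,.0557,.1088),yaw=.008):
    r=Rdown(yaw,tilt); A=R.from_euler('z',yaw)*R.from_euler('x',-.26)
    return np.array(rest_c)+A.apply([0,dy,dz])-r.apply([0,0,d]),r
E
python3 - <<'E'
from h import *
o=get_obs();print(o["position"],o["grip_width"],o["ft_force"])
print(seat(-.006,0)[0])
plan(*seat(-.006,.13),step=35)
E
```

```text
[0.4645543  0.262754   0.28425235] 0.09786635347182188 [ 1.19009541 -0.24758162 -2.96901846]
[0.56542175 0.06548043 0.16890572]
n 6 L 192.5 A 15.21
[-15.5, -28.1, -1.7] [2.51, 0.08, 0.37]
[-15.6, -28.0, -0.5] [2.51, 0.08, 0.37]
[-15.8, -27.9, 0.7] [2.51, 0.08, 0.37]
[-16.0, -27.8, 1.9] [2.51, 0.08, 0.37]
[-16.2, -27.5, 3.1] [2.51, 0.08, 0.37]
[-16.4, -27.3, 4.2] [2.51, 0.08, 0.37]
```

>>> apply_moves:
  rows:
    - {"x": -15.5, "y": -28, "z": -1.7, "ax": 2.5, "ay": 0.1, "az": 0.4, "gripper": 1}
    - {"x": -15.6, "y": -28, "z": -0.5, "ax": 2.5, "ay": 0.1, "az": 0.4, "gripper": 1}
    - {"x": -15.8, "y": -28, "z": 0.7, "ax": 2.5, "ay": 0.1, "az": 0.4, "gripper": 1}
    - {"x": -16, "y": -28, "z": 1.9, "ax": 2.5, "ay": 0.1, "az": 0.4, "gripper": 1}
    - {"x": -16.2, "y": -27.5, "z": 3.1, "ax": 2.5, "ay": 0.1, "az": 0.4, "gripper": 1}

```text
clock: 3.25
position: [0.5485, 0.1244, 0.2899]
ee_rot: [-0.006, 0.994, -0.109, -0.001]
ft_force: [0.5, 0.3, -1.2]
grip_width: 0.102
grasp_force: 39.3
```

>>> apply_moves:
  rows:
    - {"x": -16.4, "y": -27, "z": 4.2, "ax": 2.5, "ay": 0.1, "az": 0.4, "gripper": 1}
    - {"x": 0, "y": 0, "z": 0, "ax": 0, "ay": 0, "az": 0, "gripper": 1}
    - {"x": 0, "y": 0, "z": 0, "ax": 0, "ay": 0, "az": 0, "gripper": 1}

```text
clock: 3.5
position: [0.565, 0.0974, 0.2908]
ee_rot: [-0.001, 0.991, -0.131, -0.002]
ft_force: [-0.2, 1.9, -2.1]
grip_width: 0.098
grasp_force: 39.4
```

```bash
python3 - <<'E'
from h import *
o=get_obs();print(o["position"],o["grip_width"],o["ft_force"])
plan(*seat(-.006,.03),step=35)
a=[cv2.resize(camera(n)["color"][y0:y0+200,x0:x0+260,::-1],None,fx=1.53,fy=2*1.5,interpolation=cv2.INTER_CUBIC) if 0 else cv2.resize(camera(n)["color"][y0:y0+200,x0:x0+200,::-1],(400,400),interpolation=cv2.INTER_CUBIC) for n,x0,y0 in(("scene",190,80),("side",180,100))]
cv2.imwrite("pics/pre.png",np.hstack(a))
E
```

```text
[0.56504352 0.09739741 0.29080455] 0.09830333800120948 [-0.21534423  1.89691954 -2.13055876]
n 3 L 96.0 A 0.43
[-0.2, 0.2, 32.0] [-0.04, -0.11, -0.08]
[-0.2, 0.2, 32.0] [-0.04, -0.11, -0.08]
[-0.1, 0.2, 32.0] [-0.04, -0.11, -0.08]
```

View pics/pre.png

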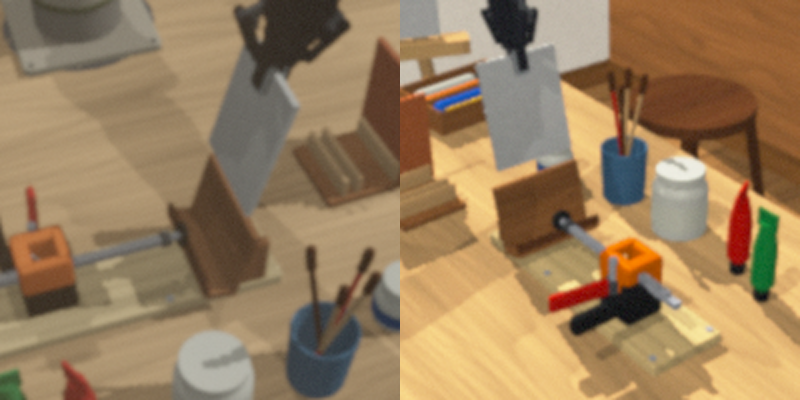

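The panel leans the right way above the rest: its lower edge is at (250,210) in the scene crop and its lower-left corner at (497,168) in the side crop. I'll come down mid-ledge.

>>> apply_moves:
  rows:
    - {"x": 0, "y": -3, "z": 25, "ax": 0, "ay": -0.1, "az": 0, "gripper": 1}
    - {"x": 0, "y": 0, "z": 25, "ax": 0, "ay": -0.1, "az": 0, "gripper": 1}
    - {"x": 0, "y": 0, "z": 25, "ax": 0, "ay": -0.1, "az": 0, "gripper": 1}
    - {"x": 0, "y": 0, "z": 20, "ax": 0, "ay": 0, "az": 0, "gripper": 1}
    - {"x": 0, "y": 0, "z": 0, "ax": 0, "ay": 0, "az": 0, "gripper": 1}

```text
clock: 4.02
position: [0.5622, 0.0706, 0.196]
ee_rot: [-0.003, 0.991, -0.131, -0.002]
ft_force: [-0.6, 0.3, -2.3]
grip_width: 0.1
grasp_force: 39.3
```

```bash
python3 - <<'E'
from h import *
o=get_obs();print(o["clock"],o["position"],o["grip_width"],o["ft_force"])
plan(*seat(-.0095,.0),step=5)
E
```

```text
4.0167 [0.56215657 0.07063806 0.19604557] 0.09979013365803979 [-0.63261999  0.25155886 -2.26944318]
n 6 L 27.8 A 0.36
[-0.6, -0.2, 4.6] [-0.03, -0.05, -0.0]
[-0.6, -0.2, 4.6] [-0.03, -0.05, -0.0]
[-0.6, -0.2, 4.6] [-0.03, -0.05, -0.0]
[-0.5, -0.2, 4.6] [-0.03, -0.05, -0.0]
[-0.5, -0.3, 4.6] [-0.03, -0.05, -0.0]
[-0.5, -0.3, 4.6] [-0.03, -0.05, -0.0]
```

>>> apply_moves:
  rows:
    - {"x": -0.6, "y": 0, "z": 5, "ax": 0, "ay": 0, "az": 0, "gripper": 1}
    - {"x": -0.6, "y": 0, "z": 5, "ax": 0, "ay": 0, "az": 0, "gripper": 1}
    - {"x": -0.6, "y": 0, "z": 5, "ax": 0, "ay": 0, "az": 0, "gripper": 1}
    - {"x": -0.6, "y": 0, "z": 4, "ax": 0, "ay": 0, "az": 0, "gripper": 1}
    - {"x": 0, "y": 0, "z": 0, "ax": 0, "ay": 0, "az": 0, "gripper": 1}

```text
clock: 4.43
position: [0.5669, 0.0662, 0.1808]
ee_rot: [-0.003, 0.991, -0.131, 0.0]
ft_force: [-0.3, 0.4, -1.5]
grip_width: 0.1
grasp_force: 39.4
```

>>> apply_moves:
  rows:
    - {"x": -0.5, "y": 0, "z": 2, "ax": 0, "ay": 0, "az": 0, "gripper": 1}
    - {"x": 0, "y": 0, "z": 2, "ax": 0, "ay": 0, "az": 0, "gripper": 1}
    - {"x": 0, "y": 0, "z": 0, "ax": 0, "ay": 0, "az": 0, "gripper": 1}

```text
clock: 4.68
position: [0.5674, 0.0651, 0.177]
ee_rot: [-0.003, 0.991, -0.131, 0.0]
ft_force: [-0.8, -0.3, -2.4]
grip_width: 0.097
grasp_force: 39.4
```

>>> apply_moves:
  rows:
    - {"x": 0, "y": 0, "z": 3, "ax": 0, "ay": 0, "az": 0, "gripper": 1}
    - {"x": 0, "y": 0, "z": 2, "ax": 0, "ay": 0, "az": 0, "gripper": 1}
    - {"x": 0, "y": 0, "z": 0, "ax": 0, "ay": 0, "az": 0, "gripper": 1}

```text
clock: 4.93
position: [0.5678, 0.0649, 0.1745]
ee_rot: [-0.003, 0.992, -0.13, 0.001]
ft_force: [-8.1, 3.4, 17.1]
grip_width: 0.098
grasp_force: 42.2
```

>>> apply_moves:
  rows:
    - {"x": 0, "y": 0, "z": 2, "ax": 0, "ay": 0, "az": 0, "gripper": 1}
    - {"x": 0, "y": 0, "z": 1, "ax": 0, "ay": 0, "az": 0, "gripper": 1}
    - {"x": 0, "y": 0, "z": 0, "ax": 0, "ay": 0, "az": 0, "gripper": 1}

```text
clock: 5.18
position: [0.5681, 0.0652, 0.1744]
ee_rot: [-0.003, 0.992, -0.129, 0.002]
ft_force: [-17.9, 6.8, 40.5]
grip_width: 0.1
grasp_force: 45.7
```

>>> apply_moves:
  rows:
    - {"x": 0, "y": 0, "z": -4, "ax": 0, "ay": 0, "az": 0, "gripper": 1}
    - {"x": 0, "y": 2, "z": -2, "ax": 0, "ay": 0, "az": 0, "gripper": 1}
    - {"x": 0, "y": 2, "z": 0, "ax": 0, "ay": 0, "az": 0, "gripper": 1}
    - {"x": 0, "y": 2, "z": 0, "ax": 0, "ay": 0, "az": 0, "gripper": 1}
    - {"x": 0, "y": 0, "z": 0, "ax": 0, "ay": 0, "az": 0, "gripper": 1}

```text
clock: 5.6
position: [0.5677, 0.0688, 0.1739]
ee_rot: [-0.003, 0.991, -0.132, 0.001]
ft_force: [0.9, -4.9, 6.0]
grip_width: 0.098
grasp_force: 41.2
```

>>> apply_moves:
  rows:
    - {"x": 0, "y": 2, "z": 0, "ax": 0, "ay": 0, "az": 0, "gripper": 1}
    - {"x": 0, "y": 1, "z": 0, "ax": 0, "ay": 0, "az": 0, "gripper": 1}
    - {"x": 0, "y": 0, "z": 0, "ax": 0, "ay": 0, "az": 0, "gripper": 1}

```text
clock: 5.85
position: [0.5679, 0.0701, 0.1736]
ee_rot: [-0.002, 0.991, -0.133, 0.001]
ft_force: [-0.0, -9.0, 9.2]
grip_width: 0.098
grasp_force: 46.7
```

>>> apply_moves:
  rows:
    - {"x": 0, "y": 0, "z": 0, "ax": 0, "ay": 0, "az": 0, "gripper": 0.75}
    - {"x": 0, "y": 0, "z": 0, "ax": 0, "ay": 0, "az": 0, "gripper": 0.65}
    - {"x": 0, "y": 0, "z": 0, "ax": 0, "ay": 0, "az": 0, "gripper": 0.65}
    - {"x": 0, "y": 0, "z": 0, "ax": 0, "ay": 0, "az": 0, "gripper": 0.65}
    - {"x": 0, "y": 0, "z": 0, "ax": 0, "ay": 0, "az": 0, "gripper": 0.65}

```text
clock: 6.27
position: [0.5672, 0.0738, 0.1727]
ee_rot: [-0.003, 0.991, -0.13, 0.0]
ft_force: [0.1, -0.7, 0.4]
grip_width: 0.347
grasp_force: 0.0
```

>>> apply_moves:
  rows:
    - {"x": 0, "y": 0, "z": -20, "ax": 0, "ay": 0, "az": 0, "gripper": 0.65}
    - {"x": 0, "y": 0, "z": -25, "ax": 0, "ay": 0, "az": 0, "gripper": 0.65}
    - {"x": 0, "y": 0, "z": -30, "ax": 0, "ay": 0, "az": 0, "gripper": 0.65}
    - {"x": 0, "y": 0, "z": -35, "ax": 0, "ay": 0, "az": 0, "gripper": 0.65}
    - {"x": 0, "y": 0, "z": 0, "ax": 0, "ay": 0, "az": 0, "gripper": 0.65}

```text
clock: 6.68
position: [0.569, 0.1046, 0.2855]
ee_rot: [-0.004, 0.992, -0.128, 0.005]
ft_force: [1.1, 1.3, -0.6]
grip_width: 0.349
grasp_force: 0.0
```

```bash
python3 - <<'E'
from h import *
import pickle
o=get_obs();print(o["clock"],o["position"],o["grip_width"],o["ft_force"])
cs={n:camera(n) for n in("scene","side","wrist")}; pickle.dump(cs,open("c2.pkl","wb"))
a=[cv2.resize(cs[n]["color"][y0:y0+h,x0:x0+h,::-1],(400,400),interpolation=cv2.INTER_CUBIC) for n,x0,y0,h in(("scene",220,90,130),("side",190,120,130))]
cv2.imwrite("pics/seated.png",np.hstack(a))
E
```

```text
6.6833 [0.5690079  0.10458841 0.28546595] 0.3486288885993251 [ 1.08420891  1.25072553 -0.63983047]
```

View pics/seated.png

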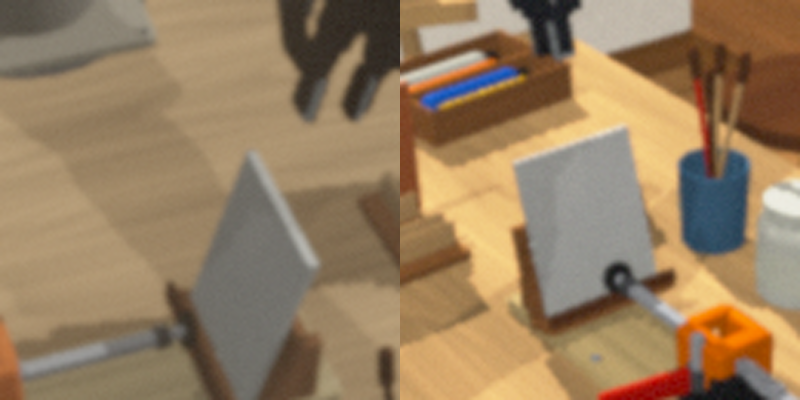

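The panel stands behind the lip, leaning on the rest and roughly centred (top edge (250,155)–(315,265) in the scene crop), with the pad clear of it at (180,335). Next is the trigger.

```bash
python3 - <<'E'
from h import *
plan([.455,-.135,.25],Rdown(.008),step=35)
E
```

```text
n 8 L 263.8 A 14.99
[14.2, -27.6, 11.1] [-1.87, 0.0, -0.01]
[14.2, -27.9, 10.2] [-1.87, 0.0, -0.01]
[14.2, -28.3, 9.3] [-1.87, 0.0, -0.01]
[14.2, -28.5, 8.4] [-1.87, 0.0, -0.01]
[14.2, -28.8, 7.4] [-1.87, 0.0, -0.01]
[14.2, -29.0, 6.5] [-1.87, 0.0, -0.01]
[14.2, -29.2, 5.5] [-1.87, 0.0, -0.01]
[14.2, -29.4, 4.6] [-1.87, 0.0, -0.01]
```

>>> apply_moves:
  rows:
    - {"x": 14, "y": -27.6, "z": 7, "ax": -1.9, "ay": 0, "az": 0, "gripper": 1}
    - {"x": 14, "y": -28, "z": 7, "ax": -1.9, "ay": 0, "az": 0, "gripper": 1}
    - {"x": 14, "y": -28, "z": 7, "ax": -1.9, "ay": 0, "az": 0, "gripper": 1}
    - {"x": 14, "y": -28.5, "z": 8, "ax": -1.9, "ay": 0, "az": 0, "gripper": 1}
    - {"x": 14, "y": -29, "z": 8, "ax": -1.9, "ay": 0, "az": 0, "gripper": 1}

```text
clock: 7.25
position: [0.4967, -0.0453, 0.2689]
ee_rot: [-0.003, 0.999, -0.047, -0.0]
ft_force: [0.4, -0.8, 0.0]
grip_width: -0.0
grasp_force: 0.0
```

>>> apply_moves:
  rows:
    - {"x": 14, "y": -29, "z": 8, "ax": -1.9, "ay": 0, "az": 0, "gripper": 1}
    - {"x": 14, "y": -29, "z": 8, "ax": -1.9, "ay": 0, "az": 0, "gripper": 1}
    - {"x": 14, "y": -29, "z": 8, "ax": -1.7, "ay": 0, "az": 0, "gripper": 1}
    - {"x": 0, "y": 0, "z": 0, "ax": 0, "ay": 0, "az": 0, "gripper": 1}
    - {"x": 0, "y": 0, "z": 0, "ax": 0, "ay": 0, "az": 0, "gripper": 1}

```text
clock: 7.67
position: [0.455, -0.1346, 0.2505]
ee_rot: [-0.001, 1.0, 0.0, -0.001]
ft_force: [0.1, 0.7, 0.6]
grip_width: 0.004
grasp_force: 0.0
```

```bash
python3 - <<'E'
from h import *
import pickle
p,r=tool(); o=get_obs(); print(o["clock"],p,o["ee_rot"],o["grip_width"])
c=snap("wrist","w3.png",scale=1.42); pickle.dump(c,open("c3.pkl","wb"))
E
```

```text
7.6667 [ 0.45499955 -0.13458617  0.25047068] [-5.97015429e-04  9.99999396e-01  2.01375712e-04 -9.00435210e-04] 0.003635517039504307
```

View pics/w3.png

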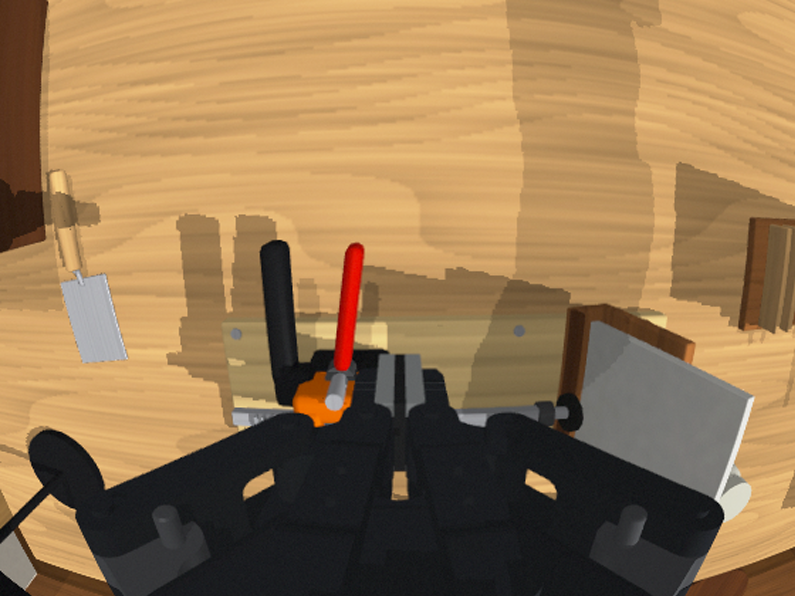

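Red blade: its tip is at (355,245) and its root at (343,368). The handle end is at (273,243), the collar at (545,412), the pad at (570,412) and the panel front to the right.

```bash
python3 - <<'E'
from h import *
import pickle
from fit import W
c=pickle.load(open("c3.pkl","rb")); pf,sf=pickle.load(open("fit.pkl","rb"))
px=lambda u,v,z: atz(c,u/1.42,v/1.42,z,True).round(4)
for n,u,v,z in(("tip",355,246,.088),("tipfront",364,250,.088),("root",343,368,.088),("handle end",273,243,.088),("pad",570,412,.075),("collar",545,412,.075),("board -x-y",222,323,.018)): print(n,px(u,v,z))
print("board model",W(sf,(-.06,-.24,.018)))
E
```

```text
tip [ 0.4336 -0.1629  0.088 ]
tipfront [ 0.4363 -0.1571  0.088 ]
root [ 0.5191 -0.1735  0.088 ]
handle end [ 0.4309 -0.2174  0.088 ]
pad [0.5663 0.0021 0.075 ]
collar [ 0.5649 -0.0196  0.075 ]
board -x-y [ 0.5105 -0.2891  0.018 ]
board model [ 0.50839907 -0.29149051  0.018     ]
```

>>> apply_moves:
  rows:
    - {"x": 0, "y": 3, "z": 36, "ax": 0, "ay": 0, "az": 0, "gripper": 1}
    - {"x": 0, "y": 0, "z": 36, "ax": 0, "ay": 0, "az": 0, "gripper": 1}
    - {"x": 0, "y": 0, "z": 36, "ax": 0, "ay": 0, "az": 0, "gripper": 1}
    - {"x": 0, "y": 0, "z": 36, "ax": 0, "ay": 0, "az": 0, "gripper": 1}
    - {"x": 0, "y": 0, "z": 34, "ax": 0, "ay": 0, "az": 0, "gripper": 1}

```text
clock: 8.13
position: [0.4564, -0.1278, 0.0714]
ee_rot: [-0.004, 1.0, -0.0, -0.0]
ft_force: [0.9, 1.0, -0.2]
grip_width: -0.001
grasp_force: 0.0
```

>>> apply_moves:
  rows:
    - {"x": 0, "y": 0, "z": 0, "ax": 0, "ay": 0, "az": 0, "gripper": 1}
    - {"x": 0, "y": 0, "z": 0, "ax": 0, "ay": 0, "az": 0, "gripper": 1}
    - {"x": 0, "y": 0, "z": 0, "ax": 0, "ay": 0, "az": 0, "gripper": 1}

```text
clock: 8.38
position: [0.4578, -0.1291, 0.0752]
ee_rot: [-0.004, 1.0, -0.0, 0.001]
ft_force: [0.4, -0.6, 0.6]
grip_width: 0.001
grasp_force: 0.0
```

>>> apply_moves:
  rows:
    - {"x": 0, "y": -10, "z": 0, "ax": 0, "ay": 0, "az": 0, "gripper": 1}
    - {"x": 0, "y": -5, "z": 0, "ax": 0, "ay": 0, "az": 0, "gripper": 1}
    - {"x": 0, "y": -5, "z": 0, "ax": 0, "ay": 0, "az": 0, "gripper": 1}
    - {"x": 0, "y": 0, "z": 0, "ax": 0, "ay": 0, "az": 0, "gripper": 1}

```text
clock: 8.72
position: [0.4578, -0.1501, 0.0752]
ee_rot: [-0.003, 1.0, 0.0, 0.001]
ft_force: [1.0, 2.0, 2.2]
grip_width: 0.0
grasp_force: 1.1
```

>>> apply_moves:
  rows:
    - {"x": 0, "y": -7, "z": 4, "ax": 0, "ay": 0, "az": 0, "gripper": 1}
    - {"x": 0, "y": -8, "z": 0, "ax": 0, "ay": 0, "az": 0, "gripper": 1}
    - {"x": 0, "y": -8, "z": 0, "ax": 0, "ay": 0, "az": 0, "gripper": 1}
    - {"x": 0, "y": -4, "z": 0, "ax": 0, "ay": 0, "az": 0, "gripper": 1}
    - {"x": 0, "y": 0, "z": 0, "ax": 0, "ay": 0, "az": 0, "gripper": 1}

```text
clock: 9.13
position: [0.4573, -0.1768, 0.0699]
ee_rot: [-0.003, 1.0, 0.0, 0.0]
ft_force: [1.6, 5.0, 0.2]
grip_width: -0.0
grasp_force: 2.0
```

```bash
python3 - <<'E'
from h import *
import pickle
print(get_obs()["ft_force"],get_obs()["position"])
cs={n:camera(n) for n in("scene","side","wrist")}; pickle.dump(cs,open("c4.pkl","wb"))
o=pickle.load(open("c3.pkl","rb"))
# predicted pad / collar pixels in each view, and row/column profile along bar line in the wrist view
for n in cs:
    c=cs[n]; f=n=="wrist"
    a,b=proj(c,[.566,-.10,.076],f),proj(c,[.5655,.06,.076],f); print(n,a.round(0),b.round(0))
    ys=np.arange(-.06,.06,.002); L=[]
    for y in ys:
        u,v=proj(c,[.5655,y,.080],f); u,v=int(round(u)),int(round(v)); L.append(int(c["color"][v,u].mean()) if 0<=v<420 and 0<=u<560 else -1)
    print(L)
E
```

```text
[1.61863627 5.03225922 0.23521961] [ 0.45732496 -0.17677358  0.06994144]
scene [242. 207.] [304. 191.]
[91, 96, 96, 97, 95, 94, 97, 97, 93, 95, 93, 97, 94, 95, 92, 93, 93, 92, 92, 92, 92, 88, 79, 65, 65, 57, 58, 62, 71, 71, 84, 89, 85, 85, 77, 64, 52, 52, 50, 65, 83, 83, 95, 98, 101, 101, 100, 103, 102, 103, 103, 106, 108, 109, 108, 109, 114, 112, 112, 113]
side [280. 224.] [249. 201.]
[32, 34, 37, 33, 33, 34, 35, 35, 31, 35, 35, 26, 32, 32, 36, 39, 38, 38, 38, 38, 38, 38, 31, 31, 36, 36, 35, 44, 44, 47, 51, 51, 51, 82, 82, 74, 108, 108, 99, 99, 119, 119, 119, 110, 112, 112, 111, 98, 98, 102, 102, 86, 86, 86, 78, 67, 67, 57, 68, 68]
wrist [399. 423.] [567. 377.]
[26, 47, 49, 51, 48, 50, 49, 51, 50, 52, 50, 94, 88, 91, 94, 92, 92, 92, 93, 93, 93, 93, 92, 92, 35, 35, 40, 38, 40, 41, 38, 41, 92, 92, 91, 92, 48, 12, 16, 18, 19, 20, 16, 18, 19, 20, 97, 95, 94, 95, 96, 95, 95, 96, -1, -1, -1, -1, -1, -1]
```

```bash
cat >> h.py <<'E'
def bar(c,lo=-.06,hi=.07,z=.080,x=.5655):
    ys=np.arange(lo,hi,.0005); L=[]
    for y in ys:
        u,v=proj(c,[x,y,z],True)
        L.append(float(cv2.getRectSubPix(c["color"],(1,1),(float(u),float(v))).mean()) if 0<=v<419 and 0<=u<559 else 200.)
    L=np.array(L); b=(L>66).astype(int); i=np.flatnonzero(np.diff(b)); print("bar transitions mm",[(round(ys[k]*1e3,1),'+' if b[k+1] else '-') for k in i])
E
python3 - <<'E'
from h import *
import pickle
bar(pickle.load(open("c3.pkl","rb"))); bar(pickle.load(open("c4.pkl","rb"))["wrist"])
E
```

```text
bar transitions mm [(np.float64(-34.5), '+'), (np.float64(-27.0), '-'), (np.float64(-13.5), '+'), (np.float64(-2.0), '-'), (np.float64(10.5), '+')]
bar transitions mm [(np.float64(-40.0), '+'), (np.float64(-14.0), '-'), (np.float64(3.5), '+'), (np.float64(11.0), '-'), (np.float64(31.0), '+')]
```

>>> apply_moves:
  rows:
    - {"x": 0, "y": -3, "z": 0, "ax": 0, "ay": 0, "az": 0, "gripper": 1}
    - {"x": 0, "y": -2, "z": 0, "ax": 0, "ay": 0, "az": 0, "gripper": 1}
    - {"x": 0, "y": 0, "z": 0, "ax": 0, "ay": 0, "az": 0, "gripper": 1}

```text
clock: 9.53
position: [0.4574, -0.1795, 0.0697]
ee_rot: [-0.004, 1.0, 0.001, 0.0]
ft_force: [1.9, 9.9, 2.9]
grip_width: -0.001
grasp_force: 4.8
```

```bash
python3 - <<'E'
from h import *
c=camera("wrist"); o=get_obs(); print(o["position"],o["ft_force"]); bar(c)
E
```

```text
[ 0.45742343 -0.17947327  0.06974679] [ 1.62898248 10.81172509  2.73247722]
bar transitions mm [(np.float64(-43.0), '+'), (np.float64(-12.5), '-'), (np.float64(5.0), '+'), (np.float64(12.5), '-'), (np.float64(32.0), '+')]
```

>>> apply_moves:
  rows:
    - {"x": 0, "y": 20, "z": 0, "ax": 0, "ay": 0, "az": 0, "gripper": 1}
    - {"x": 0, "y": 22, "z": 0, "ax": 0, "ay": 0, "az": 0, "gripper": 1}
    - {"x": 0, "y": 0, "z": 0, "ax": 0, "ay": 0, "az": 0, "gripper": 1}
    - {"x": 0, "y": 0, "z": 0, "ax": 0, "ay": 0, "az": 0, "gripper": 1}
    - {"x": 0, "y": 0, "z": 0, "ax": 0, "ay": 0, "az": 0, "gripper": 1}

```text
clock: 10.0
position: [0.4565, -0.1404, 0.0698]
ee_rot: [-0.003, 1.0, -0.0, 0.0]
ft_force: [0.0, -0.0, 0.2]
grip_width: 0.002
grasp_force: 0.0
```

```bash
python3 - <<'E'
from h import *
c=camera("wrist"); o=get_obs(); print(o["position"],o["ft_force"]); bar(c)
E
```

```text
[ 0.45652954 -0.14062219  0.0697873 ] [ 0.02327885 -0.78534032  0.06066111]
bar transitions mm [(np.float64(-28.5), '-'), (np.float64(-4.5), '+'), (np.float64(12.0), '-'), (np.float64(30.0), '+')]
```

>>> apply_moves:
  rows:
    - {"x": 0, "y": -12, "z": 0, "ax": 0, "ay": 0, "az": 0, "gripper": 1}
    - {"x": 0, "y": -12, "z": 0, "ax": 0, "ay": 0, "az": 0, "gripper": 1}
    - {"x": 0, "y": -6, "z": 0, "ax": 0, "ay": 0, "az": 0, "gripper": 1}
    - {"x": 0, "y": 0, "z": 0, "ax": 0, "ay": 0, "az": 0, "gripper": 1}

```text
clock: 10.38
position: [0.4566, -0.1709, 0.0696]
ee_rot: [-0.002, 1.0, -0.0, -0.0]
ft_force: [-0.4, 3.3, -1.0]
grip_width: 0.003
grasp_force: 1.4
```

```bash
python3 - <<'E'
from h import *
c=camera("wrist"); o=get_obs(); print(o["position"],o["ft_force"]); bar(c)
E
```

```text
[ 0.45658367 -0.17012324  0.06956026] [-0.54755545  3.21250518  0.27979605]
bar transitions mm [(np.float64(-59.5), '-'), (np.float64(-35.5), '+'), (np.float64(-4.5), '-'), (np.float64(12.5), '+'), (np.float64(20.5), '-'), (np.float64(40.5), '+')]
```

>>> apply_moves:
  rows:
    - {"x": 0, "y": -4, "z": 0, "ax": 0, "ay": 0, "az": 0, "gripper": 1}
    - {"x": 0, "y": -4, "z": 0, "ax": 0, "ay": 0, "az": 0, "gripper": 1}
    - {"x": 0, "y": 0, "z": 0, "ax": 0, "ay": 0, "az": 0, "gripper": 1}

```text
clock: 10.68
position: [0.4572, -0.1772, 0.0697]
ee_rot: [-0.003, 1.0, 0.0, 0.0]
ft_force: [1.6, 4.6, -2.6]
grip_width: -0.001
grasp_force: 2.1
```

```bash
python3 - <<'E'
from h import *
c=camera("wrist"); o=get_obs(); print(o["position"],o["ft_force"]); bar(c)
E
```

```text
[ 0.45718767 -0.17700077  0.06966584] [ 0.78842234  4.92327337 -0.14116342]
bar transitions mm [(np.float64(-41.0), '+'), (np.float64(-1.0), '-'), (np.float64(16.5), '+'), (np.float64(23.5), '-'), (np.float64(44.5), '+')]
```

>>> apply_moves:
  rows:
    - {"x": 0, "y": 20, "z": 0, "ax": 0, "ay": 0, "az": 0, "gripper": 1}
    - {"x": 0, "y": 18, "z": 0, "ax": 0, "ay": 0, "az": 0, "gripper": 1}
    - {"x": 0, "y": 0, "z": 0, "ax": 0, "ay": 0, "az": 0, "gripper": 1}
    - {"x": 0, "y": 0, "z": 0, "ax": 0, "ay": 0, "az": 0, "gripper": 1}
    - {"x": 0, "y": 0, "z": 0, "ax": 0, "ay": 0, "az": 0, "gripper": 1}

```text
clock: 11.15
position: [0.4568, -0.1403, 0.0699]
ee_rot: [-0.003, 1.0, -0.0, 0.0]
ft_force: [0.0, 0.1, 0.4]
grip_width: -0.0
grasp_force: 0.0
```

>>> apply_moves:
  rows:
    - {"x": 0, "y": -8, "z": 0, "ax": 0, "ay": 0, "az": 0, "gripper": 1}
    - {"x": 0, "y": -6, "z": 0, "ax": 0, "ay": 0, "az": 0, "gripper": 1}
    - {"x": 0, "y": -4, "z": 0, "ax": 0, "ay": 0, "az": 0, "gripper": 1}
    - {"x": 0, "y": 0, "z": 0, "ax": 0, "ay": 0, "az": 0, "gripper": 1}

```text
clock: 11.48
position: [0.4563, -0.1588, 0.0696]
ee_rot: [-0.002, 1.0, 0.0, -0.0]
ft_force: [-2.2, 3.6, 0.8]
grip_width: -0.0
grasp_force: 1.5
```

```bash
python3 - <<'E'
from h import *
c=camera("wrist"); o=get_obs(); print(o["position"],o["ft_force"]); bar(c)
E
```

```text
[ 0.45637596 -0.15828397  0.06955091] [-1.60217148  2.6267694   1.07623222]
bar transitions mm [(np.float64(-46.0), '-'), (np.float64(-23.0), '+'), (np.float64(1.0), '-'), (np.float64(17.5), '+'), (np.float64(25.0), '-'), (np.float64(45.5), '+')]
```

>>> apply_moves:
  rows:
    - {"x": 0, "y": -3, "z": 0, "ax": 0, "ay": 0, "az": 0, "gripper": 1}
    - {"x": 0, "y": -2, "z": 0, "ax": 0, "ay": 0, "az": 0, "gripper": 1}
    - {"x": 0, "y": 0, "z": 0, "ax": 0, "ay": 0, "az": 0, "gripper": 1}

```text
clock: 11.78
position: [0.4564, -0.1625, 0.0695]
ee_rot: [-0.003, 1.0, 0.0, -0.0]
ft_force: [-2.7, 4.5, 1.3]
grip_width: 0.001
grasp_force: 2.1
```

```bash
python3 - <<'E'
from h import *
c=camera("wrist"); o=get_obs(); print(o["position"],o["ft_force"]); bar(c)
E
```

```text
[ 0.4564681  -0.16230037  0.06948374] [-2.8896521   3.09250942  0.91575555]
bar transitions mm [(np.float64(-49.5), '-'), (np.float64(-27.0), '+'), (np.float64(2.5), '-'), (np.float64(19.5), '+'), (np.float64(27.0), '-'), (np.float64(47.5), '+')]
```

>>> apply_moves:
  rows:
    - {"x": 0, "y": -2, "z": 0, "ax": 0, "ay": 0, "az": 0, "gripper": 1}
    - {"x": 0, "y": -2, "z": 0, "ax": 0, "ay": 0, "az": 0, "gripper": 1}
    - {"x": 0, "y": 0, "z": 0, "ax": 0, "ay": 0, "az": 0, "gripper": 1}

```text
clock: 12.08
position: [0.4565, -0.1663, 0.0695]
ee_rot: [-0.003, 1.0, 0.0, -0.0]
ft_force: [-3.1, 4.1, 0.7]
grip_width: 0.0
grasp_force: 2.4
```

```bash
python3 - <<'E'
from h import *
c=camera("wrist"); o=get_obs(); print(o["position"],o["ft_force"]); bar(c)
E
```

```text
[ 0.45652387 -0.16616799  0.06949025] [-2.37561139  4.49675435  1.34958674]
bar transitions mm [(np.float64(-53.5), '-'), (np.float64(-30.5), '+'), (np.float64(4.5), '-'), (np.float64(22.0), '+'), (np.float64(29.0), '-'), (np.float64(49.5), '+')]
```

>>> apply_moves:
  rows:
    - {"x": 0, "y": -2, "z": 0, "ax": 0, "ay": 0, "az": 0, "gripper": 1}
    - {"x": 0, "y": -2, "z": 0, "ax": 0, "ay": 0, "az": 0, "gripper": 1}
    - {"x": 0, "y": 0, "z": 0, "ax": 0, "ay": 0, "az": 0, "gripper": 1}

```text
clock: 12.38
position: [0.4567, -0.17, 0.0695]
ee_rot: [-0.003, 1.0, 0.0, -0.0]
ft_force: [-2.1, 4.7, 1.0]
grip_width: 0.002
grasp_force: 2.9
```

```bash
python3 - <<'E'
from h import *
c=camera("wrist"); o=get_obs(); print(o["position"],o["ft_force"]); bar(c)
E
```

```text
[ 0.45672685 -0.16988918  0.06950708] [-2.71768932  5.72309349  0.75945948]
bar transitions mm [(np.float64(-58.0), '-'), (np.float64(-34.0), '+'), (np.float64(6.5), '-'), (np.float64(24.0), '+'), (np.float64(30.0), '-'), (np.float64(51.0), '+')]
```

>>> apply_moves:
  rows:
    - {"x": 0, "y": -2, "z": 0, "ax": 0, "ay": 0, "az": 0, "gripper": 1}
    - {"x": 0, "y": -2, "z": 0, "ax": 0, "ay": 0, "az": 0, "gripper": 1}
    - {"x": 0, "y": 0, "z": 0, "ax": 0, "ay": 0, "az": 0, "gripper": 1}

```text
clock: 12.68
position: [0.4571, -0.1735, 0.0695]
ee_rot: [-0.004, 1.0, 0.001, -0.0]
ft_force: [-1.3, 8.1, 0.5]
grip_width: -0.0
grasp_force: 3.6
```

```bash
python3 - <<'E'
from h import *
c=camera("wrist"); o=get_obs(); print(o["position"],o["ft_force"]); bar(c)
E
```

```text
[ 0.45706707 -0.1733847   0.06953705] [-1.14910254  6.3695298   0.61352159]
bar transitions mm [(np.float64(-37.5), '+'), (np.float64(7.5), '-'), (np.float64(25.5), '+'), (np.float64(30.0), '-'), (np.float64(48.5), '+')]
```

>>> apply_moves:
  rows:
    - {"x": 0, "y": -2, "z": 0, "ax": 0, "ay": 0, "az": 0, "gripper": 1}
    - {"x": 0, "y": -2, "z": 0, "ax": 0, "ay": 0, "az": 0, "gripper": 1}
    - {"x": 0, "y": 0, "z": 0, "ax": 0, "ay": 0, "az": 0, "gripper": 1}
    - {"x": 0, "y": 0, "z": 0, "ax": 0, "ay": 0, "az": 0, "gripper": 1}

```text
clock: 13.07
position: [0.4575, -0.1767, 0.0696]
ee_rot: [-0.004, 1.0, 0.001, 0.0]
ft_force: [-0.2, 9.2, -0.4]
grip_width: -0.0
grasp_force: 4.3
```

```bash
python3 - <<'E'
from h import *
c=camera("wrist"); o=get_obs(); print(o["clock"],o["position"],o["ft_force"]); bar(c)
for k in range(4): camera("side"); print(get_obs()["ft_force"][1].round(2),end=" ")
E
```

```text
13.1167 [ 0.45751116 -0.17668768  0.06956591] [ 0.0668443   8.83921255 -0.64799326]
bar transitions mm [(np.float64(-40.5), '+'), (np.float64(9.0), '-'), (np.float64(27.0), '+'), (np.float64(30.5), '-'), (np.float64(45.5), '+')]
8.98 8.77 8.86 8.64
```

>>> apply_moves:
  rows:
    - {"x": 0, "y": -1, "z": 0, "ax": 0, "ay": 0, "az": 0, "gripper": 1}
    - {"x": 0, "y": -1, "z": 0, "ax": 0, "ay": 0, "az": 0, "gripper": 1}
    - {"x": 0, "y": 0, "z": 0, "ax": 0, "ay": 0, "az": 0, "gripper": 1}
    - {"x": 0, "y": 0, "z": 0, "ax": 0, "ay": 0, "az": 0, "gripper": 1}

```text
clock: 13.65
position: [0.4578, -0.1783, 0.0696]
ee_rot: [-0.004, 1.0, 0.001, 0.0]
ft_force: [1.4, 9.9, -0.5]
grip_width: 0.006
grasp_force: 4.9
```

```bash
python3 - <<'E'
from h import *
c=camera("wrist"); o=get_obs(); print(o["clock"],o["position"],o["ft_force"]); bar(c)
for k in range(4): camera("side"); print(get_obs()["ft_force"][1].round(2),end=" ")
E
```

```text
13.7 [ 0.45775402 -0.17824961  0.06959611] [ 1.5784025  11.58925603 -0.04247825]
bar transitions mm [(np.float64(-42.0), '+'), (np.float64(9.5), '-'), (np.float64(28.0), '+'), (np.float64(30.0), '-'), (np.float64(44.0), '+')]
10.35 11.06 11.14 11.01
```

The stem, the force (about 11 N at the trigger) and the bar travel since contact all agree on about 5 mm of squeeze. Handing in with the trigger held.

```bash
python3 -c "
from workcell import *
print(hand_in())"
```

```text
the job is handed in; nothing more can be done
None
```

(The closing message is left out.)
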